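# Put the mandarin in the fruit keeper, close it and lock its collar

### The job

Put the mandarin into the white fruit keeper, swing the keeper's hinged lid fully shut, then turn the grey lock collar by its orange tab until the tab points exactly at the green locked mark, not short of it and not past it. Leave the lemon, the apple and the mug where they are.

Things in the scene. Friction and masses are not known exactly. Their poses are not given: they have to be found in the camera images.
- keeper: White round pot, fixed to the worktop by its suction foot. 132 mm outside, rim 75 mm above the worktop, 120 mm inside at the rim, inner floor 12 mm up. Origin: on the worktop under its centre, z up; lid hinge on its +y side. The green locked mark (bar on the wall below the collar, line on the lid's top) lies 185 degrees counterclockwise from +x, seen from above. Yaw within 0.35 rad.
- keeper_mouth (a point): Centre of the keeper's mouth, level with its rim, 75 mm above the worktop. Axes as the keeper's.
- keeper_hinge (a point): Centre of the lid's hinge, 86 mm from the keeper's centre to its +y side, 78 mm above the worktop. Axes as the keeper's; the hinge turns about x.
- lock_mark (a point): Where the centre of the orange tab's upper part (point collar_tab) is when the lid is shut and the tab points exactly at the green locked mark: 80 mm from the keeper's centre, 106 mm above the worktop. Fixed to the keeper.
- lid_center (a point): Centre of the lid's flat top face, moves with the lid; z: normal of that face (up when shut), -y: away from the hinge. The face is a disc of 65 mm radius, its centre 86 mm from the hinge axis and 6 mm above it when shut. A hinge arm 40 mm wide, 8 mm high runs from the hinge to 31 mm short of the centre; the rest is flat; the collar's edge round it is 2 mm higher.
- collar_tab (a point): In the upper part of the orange tab on the collar, moves with it, 80 mm from the collar's axis. The tab is 12 mm thick round the collar, 22 mm long along the radius (69 to 91 mm) and stands 24 mm above the collar's top. Lid shut: tab's top 110 mm, collar's top 86 mm, this point 106 mm above the worktop.
- keeper_lid (a joint): Lid hinge in rad: 0 shut, grows as it opens, 1.57 upright, stop at 1.8. Starts between 1.45 and 1.75. Friction holds it at any angle (about 0.32 N m), so it must be pushed or led all the way down; it does not fall.
- keeper_collar (a joint): Lock collar: grey ring, 151 mm outer diameter, captive round the lid, turns about the lid's centre. Rad, growing clockwise seen from above the shut lid: starts at 0 to 0.3 (unlocked), points exactly at the green mark at 1.10. It can turn too far: stops at -0.1 and 1.5. Friction about 0.22 N m, no spring, no click.
- mandarin: Small orange mandarin, 49 x 50 x 44 mm high, about 46 g, standing on the worktop in the row of three fruits along the front. Origin at its underside.
- mandarin_center (a point): Centre of the mandarin, 22 mm above its underside.
- lemon: Yellow lemon, 72 x 55 x 56 mm, in the row of fruits; leave it alone. Origin at its underside.
- apple: Red apple, 80 x 78 x 69 mm, in the row of fruits; leave it alone. Origin at its underside.
- mug: White spotted mug, 82 x 114 x 91 mm, at the left front; leave it alone. Origin at its underside.

How it is judged:
On the way, in this order (a step that is already met when the one before it is completed fails the run):
1. the mandarin lies in the keeper, let go (horizontal distance between mandarin_center and keeper below 0.05 m and z of mandarin_center in the frame of keeper below 0.055 m and contact force between the fingers and mandarin below 0.1 N), for 0.2 s.
2. the lid is shut on it (value of joint keeper_lid below 0.05 rad), for 0.2 s.
3. the collar's tab points at the locked mark with the lid shut (value of joint keeper_lid below 0.05 rad and value of joint keeper_collar between 1 and 1.2 rad), for 0.2 s.
At the end, for the whole second after the job is handed in: The mandarin lies in the keeper, the lid is shut (within 0.05 rad) and the collar's tab points at the green locked mark (collar at 1.10 rad, within 0.10 rad either way: 8 mm at the tab) (all of step 3 and horizontal distance between mandarin_center and keeper below 0.05 m and z of mandarin_center in the frame of keeper below 0.055 m); the robot touches nothing.
It fails at once if the lemon is moved more than 30 mm (distance of lemon from where it was at the start of the episode above 0.03 m).
It fails at once if the apple is moved more than 30 mm (distance of apple from where it was at the start of the episode above 0.03 m).
It fails at once if the mug is moved more than 30 mm (distance of mug from where it was at the start of the episode above 0.03 m).
It also fails if it takes over 64 s, if anything falls off the work surface, if the arm or the gripper's body presses on something with over 40 N, if the wrist force passes 120 N, or if a joint passes its speed limit or range.

### The arm

A 7-joint arm with a two-finger parallel gripper is mounted at the origin on a cart in front of the work surface, level with it; the furniture and walls round the work are solid. World frame = base frame: x ahead of the robot, y to its left, z up, the work surface at z = 0. Lengths are in m, angles in rad, forces in N, time in s.
With the tool pointing down it reaches from about 0.425 to 0.95 m from the base axis. Payload 16.7 kg.
Tool frame: the origin (TCP) lies on the centre line of the jaws, within the pads' length; the fingertips stand env.tip_reach ahead of it and the grasp point (between the pads) lies 5 mm behind it (env.tip_reach is the distance from the TCP to the fingertips, in m); z points along the fingers, y is the line along which they close (so a half turn about z gives the same grasp; the last joint's range is limited). The gripper opens to 94 mm and grips with 3 to 60 N. Pads are 16 mm wide; open, the fingers measure 119 mm over their backs; the gripper's body (75 mm by 177 mm) begins 78 mm behind the grasp point.
Start: joints at [-1.298, 0.426, 0.074, 1.606, -0.034, 1.111, -0.067], TCP at [0.277, 0.616, 0.192] pointing down, gripper open.
Joint ranges: [-2.85, 2.85], [-0.5, 2.14], [-1.23, 1.37], [0.21, 2.46], [-1.02, 4.16], [0.16, 2.05], [-2.73, 2.73]. Speed limits (rad/s): [1.89, 1.89, 2.39, 2.39, 3.01, 3.01, 3.01].

### API

Orientations are given as a unit quaternion [w, x, y, z].
In Python, from plant import monitor, read_camera, ticket, env gives the robot as it stands. The module is installed in compiled form; this text tells all that it offers.
- The arm moves only by the shell command python3 -m inch 'ROWS' [FORCE]. ROWS is JSON, a list of rows, each a list of 7 numbers: the shift along the world's x, y, z each as a share of 0.4 m, from -1 to 1, then the turn, a rotation vector about the world's x, y, z each as a share of 30 degrees, from -1 to 1, then the closure, from -1 (fully open) to 1 (shut). In form: [[tx, ty, tz, ax, ay, az, hand], ...]. A call has 1 to 8 rows; each row is the pose to reach, as a shift and turn from the pose commanded when the call began; what a row does not reach only later rows make up. A row lasts 1/12 s, in which the tool goes at most 41.7 mm and 7.16 degrees, less where a joint would pass 70% of its speed; a pose out of reach is approached as far as the arm can. A call with a number of a shift or a turn outside -1 to 1 is refused whole. A call with a gripper value outside its range is refused whole. The fingers move at their own pace and stop on an object; FORCE is the grip in N (left out, the last holds). Time passes only in rows, so rows that repeat a pose let the fingers close. It gives the time, the measured TCP pose, the force, the opening and the grip force at its end, in the units of the state.
- monitor.get_obs(): the state, without advancing time (a new reading comes with each control period).
- read_camera(name): name is "side" or "top" or "wrist"; returns a dict with "color" (400x640x3 uint8, red, green, blue), "fx", "fy", "cx", "cy" (pixels), "extrinsics" (4x4, takes a point from world to camera coordinates). Camera axes: x right, y down, z forward; pixel columns grow to the right and rows downward; lengths in m; the calibration is good to about 2 mm. A picture is of the moment at which its call begins. There is no depth.
- ticket.hand_in(): hands the job in; it is judged then, once.
The state is a dict: "t": time; "joint_positions": joint angles; "joint_velocities": joint speeds; "joint_efforts": joint torques, N m; "tool_pos": TCP position; "ee_rot": TCP orientation; "force": force on the tool from outside, world axes, zero at the start; "moment": the same for the moment, N m; "width": finger opening in m; "grip_force": force on a finger pad.
Only numpy, scipy, OpenCV 4.12 (cv2) and the standard library are available. Lean on these libraries where they do the work, as an engineer would, in place of code of your own. Each camera call takes 0.05 s, during which the arm holds its last target. There are 200 camera calls.

## Working session

There is one attempt and no reset: what is moved stays moved. The work goes in short steps, Python scripts to look and compute and a shell command to move; the robot and the scene stay as the last step left them, time stands still between calls to the robot, and variables do not carry over. Pictures are saved under pics/ and viewed, at most 10 in all, crops included, and the job is handed in when it is done.

```bash
mkdir -p pics
python3 - <<'E'
from plant import monitor, read_camera, env
import cv2, numpy as np
o=monitor.get_obs(); print(o['t'],o['tool_pos'],o['ee_rot'],o['width'],env.tip_reach)
for n in ['top','side']:
    c=read_camera(n); cv2.imwrite(f'pics/{n}0.png',c['color'][:,:,::-1])
    np.savez(f'{n}.npz',K=[c['fx'],c['fy'],c['cx'],c['cy']],E=c['extrinsics']); print(n,c['fx'],c['cx'],c['cy'],np.round(c['extrinsics'],3).tolist())
E
```

```text
0.0 [0.27681483 0.615137   0.19127833] [-7.88624260e-05  2.09833490e-01  9.77736933e-01 -6.24723990e-04] 0.09394548816799346 0.014
top 372.43728437304515 323.6011031145931 197.83102809835162 [[-0.006, -1.0, 0.014, 0.041], [-1.0, 0.006, -0.025, 0.474], [0.025, -0.014, -1.0, 1.093], [0.0, 0.0, 0.0, 1.0]]
side 515.9264614305483 321.151961040691 194.0811296973913 [[-0.858, -0.513, -0.011, 0.431], [-0.226, 0.397, -0.89, 0.169], [0.461, -0.761, -0.457, 1.512], [0.0, 0.0, 0.0, 1.0]]
```

View pics/top0.png

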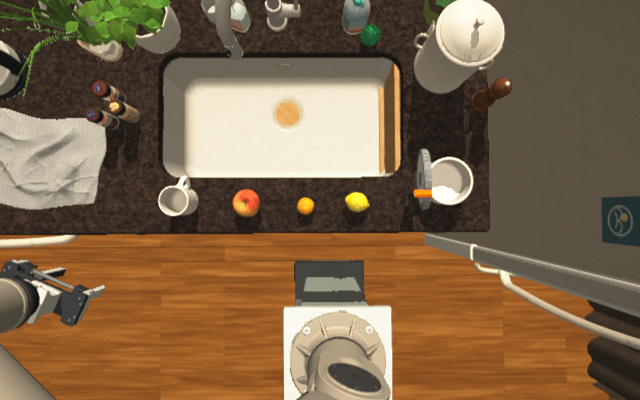

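View pics/side0.png

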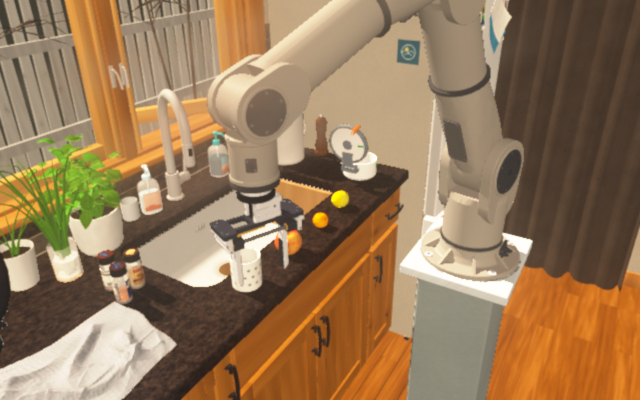

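The top view shows the mandarin at about (306,206), lemon (357,202), apple (246,203), mug (178,200) and keeper rim near (451,182). The lid is roughly upright at u≈425 and the tab is at (424,194). Next I'll measure, with one zoomed crop.

```bash
cat > h.py <<'E'
import numpy as np, cv2
from scipy.spatial.transform import Rotation as R
def cam(n):
    d=np.load(f'{n}.npz'); return d['K'],d['E']
def ray(n,u,v,z,KE=None):
    K,E=KE or cam(n); r=E[:3,:3].T@np.array([(u-K[2])/K[0],(v-K[3])/K[1],1]); c=-E[:3,:3].T@E[:3,3]
    return c+r*(z-c[2])/r[2]
def proj(n,P,KE=None):
    K,E=KE or cam(n); p=np.atleast_2d(P)@E[:3,:3].T+E[:3,3]
    return np.c_[K[0]*p[:,0]/p[:,2]+K[2],K[1]*p[:,1]/p[:,2]+K[3]]
def blobs(img,lo,hi,amin=20):
    m=cv2.inRange(cv2.cvtColor(img,cv2.COLOR_BGR2HSV),lo,hi)
    n,l,s,c=cv2.connectedComponentsWithStats(m)
    return [(np.round(c[i],1).tolist(),s[i].tolist()) for i in range(1,n) if s[i][4]>=amin]
E
python3 - <<'E'
from h import *
t=cv2.imread('pics/top0.png'); s=cv2.imread('pics/side0.png')
roi=t[150:230,220:500]
for c,b in blobs(roi,(5,150,120),(35,255,255)): print('top',[c[0]+220,c[1]+150],b, ray('top',c[0]+220,c[1]+150,.022).round(4))
print(ray('top',246,203,.035),ray('top',178,201,.045))
for c in blobs(s[100:240,300:400],(5,150,120),(35,255,255),10): print('side',c[0][0]+300,c[0][1]+100,c[1])
a=cv2.resize(t[140:220,400:490],None,fx=7,fy=7,interpolation=cv2.INTER_CUBIC)[:560,:]
b=cv2.resize(s[115:190,315:390],None,fx=7,fy=7,interpolation=cv2.INTER_CUBIC)
cv2.imwrite('pics/ka.png',a);cv2.imwrite('pics/kb.png',b)
E
```

```text
top [245.4, 202.1] [12, 39, 27, 27, 557] [0.4626 0.2647 0.022 ]
top [422.2, 193.1] [194, 39, 18, 9, 140] [ 0.4859 -0.2496  0.022 ]
top [356.6, 201.1] [125, 42, 25, 19, 354] [ 0.4637 -0.0577  0.022 ]
top [305.1, 205.2] [77, 47, 17, 17, 234] [0.4526 0.092  0.022 ]
[0.4598527  0.26050223 0.035     ] [0.46650126 0.45028051 0.045     ]
side 355.5 128.4 [52, 25, 8, 9, 33]
side 317.1 151.4 [15, 50, 7, 4, 15]
side 320.9 198.2 [0, 85, 49, 29, 752]
side 379.2 222.4 [45, 88, 55, 52, 1275]
side 319.9 219.5 [12, 112, 17, 16, 218]
```

View pics/ka.png

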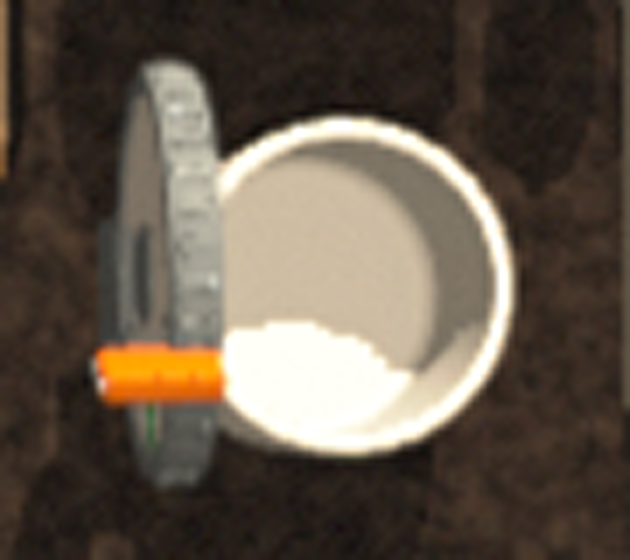

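View pics/kb.png

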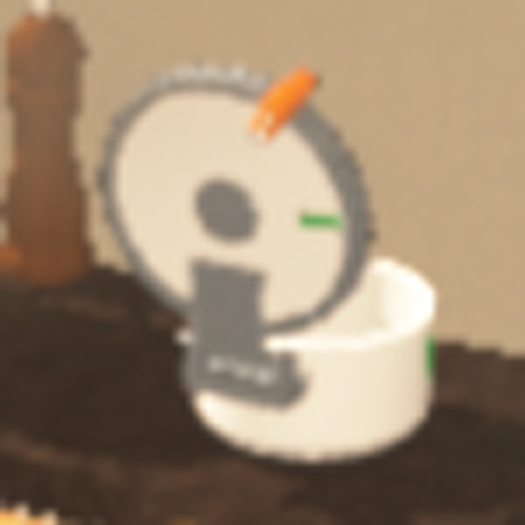

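The crops show the open lid, with the tab just past the top of it. The green line on the lid is near side-crop (320,220) and the green wall bar at (431,355). I'll fit the keeper pose from these points.

```bash
cat > fit.py <<'E'
from h import *
from scipy.optimize import least_squares
def model(p):
    x,y,w,th,q=p; Rz=R.from_euler('z',w).as_matrix(); T=lambda P:np.array([x,y,0])+Rz@np.array(P)
    H=np.array([0,.086,.078]); L=lambda P:T(H+R.from_euler('x',-th).apply(np.array(P)-H))
    a=np.radians(185)+1.1-q; g=np.radians(185); r=lambda r,a,z:[r*np.cos(a),r*np.sin(a),z]
    return T,L,r,a,g
def obs(p):
    T,L,r,a,g=model(p); o=[]
    t=lambda u,v:(400+u/7-.43,140+v/7-.43); s=lambda u,v:(315+u/7-.43,115+v/7-.43)
    f=lambda n,P,uv,w=(1,1):o.extend((proj(n,P)[0]-uv)*w)
    f('top',T([0,0,.075]),t(345,285)); f('top',L(r(80,a,98)*np.array([1e-3])),t(160,374))if 0 else f('top',L(r(.080,a,.098)),t(160,374))
    f('top',L([.0755,0,.080]),t(178,58)); f('top',L([-.0755,0,.080]),t(188,490))
    f('side',L([0,0,.084]),s(226,210)); f('side',L(r(.080,a,.102)),s(284,106))
    f('side',L(r(.063,g,.084)),s(341,222)); f('side',T(r(.066,g,.065)),s(431,355),(1,.3))
    f('side',L([0,.031,.092]),s(230,266),(1,.5)); f('side',T([0,0,0]),s(315,420),(0.5,0))
    return np.array(o)
s=least_squares(obs,[.52,-.33,0,1.6,.15],loss='soft_l1')
print(s.x.round(4)); print(obs(s.x).reshape(-1,2).round(1).tolist())
print(np.sqrt(np.diag(np.linalg.inv(s.jac.T@s.jac))).round(4))
K,E=cam('top')
def m(p): return np.r_[proj('top',[*p,.022])[0]-(305.1,205.2),proj('side',[*p,.022])[0]-(319.9,219.5)]
q=least_squares(m,[.45,.09]);print('mand',q.x,q.fun)
E
python3 fit.py
```

```text
[ 0.5181 -0.312   0.0038  1.6515  0.133 ]
[[0.9, 0.4], [1.0, 0.2], [-0.7, 1.0], [-1.1, -1.3], [0.7, -0.4], [-0.4, 0.3], [0.1, -0.3], [-0.2, -0.8], [-0.7, 0.1], [-0.2, 0.0]]
[0.0023 0.0033 0.0234 0.0304 0.0381]
mand [0.45267685 0.09097573] [ 0.35508138 -0.01713444 -0.17909055  0.68321616]
```

```bash
python3 -m inch '[[0.2,-0.8,0,0,0,-1,-1],[0.2,-0.8,0,0,0,-1,-1],[0.2,-0.8,0,0,0,-1,-1],[0.2,-0.8,0,0,0,-1,-1],[0.2,-0.8,0,0,0,-1,-1],[0.2,-0.8,0,0,0,-1,-1],[0.2,-0.8,0,0,0,-1,-1],[0.2,-0.8,0,0,0,-1,-1]]' 20
python3 -m inch '[[0.24,-0.51,0,0,0,-1,-1],[0.24,-0.51,0,0,0,-1,-1],[0.24,-0.51,0,0,0,-1,-1],[0.24,-0.51,0,0,0,-1,-1],[0.24,-0.51,0,0,0,-1,-1],[0.24,-0.51,0,0,0,-1,-1],[0.24,-0.51,0,0,0,-1,-1],[0.24,-0.51,0,0,0,-1,-1]]'
python3 - <<'E'
from plant import monitor
from h import *
o=monitor.get_obs();q=o['ee_rot'];M=R.from_quat(np.r_[q[1:],q[0]]).as_matrix();print(o['tool_pos'],M.round(3).tolist(),(np.array([.4527,.091,.022])-o['tool_pos'])/.4)
E
```

```text
t: 0.77
tool_pos: [0.3569, 0.293, 0.1918]
ee_rot: [-0.0, 0.456, 0.89, -0.0]
force: [1.0, 1.1, 0.7]
width: 0.0935
grip_force: 0.0
t: 1.43
tool_pos: [0.453, 0.0907, 0.1918]
ee_rot: [-0.0, 0.671, 0.741, -0.0]
force: [-0.8, 1.3, 0.0]
width: 0.0938
grip_force: 0.0
[0.45301031 0.09074422 0.19182344] [[-0.098, 0.995, -0.0], [0.995, 0.098, -0.0], [-0.0, -0.0, -1.0]] [-0.00077578  0.00063945 -0.42455861]
```

```bash
python3 -m inch '[[0,0,-0.2,0,0,-0.2,-1],[0,0,-0.3,0,0,-0.2,-1],[0,0,-0.38,0,0,-0.2,-1],[0,0,-0.43,0,0,-0.2,-1],[0,0,-0.43,0,0,-0.2,-1],[0,0,-0.43,0,0,-0.2,-1],[0,0,-0.43,0,0,-0.2,1],[0,0,-0.43,0,0,-0.2,1]]' 8
python3 -m inch '[[0,0,0,0,0,0,1],[0,0,0,0,0,0,1],[0,0,0,0,0,0,1],[0,0,0,0,0,0,1],[0,0,0,0,0,0,1],[0,0,0,0,0,0,1]]'
python3 -m inch '[[0,0,0.05,0,0,0,1],[0,0,0.1,0,0,0,1],[0,0,0.2,0,0,0,1],[0,0,0.3,0,0,0,1],[0,0,0.4,0,0,0,1],[0,0,0.4,0,0,0,1],[0,0,0.4,0,0,0,1]]'
```

```text
t: 2.1
tool_pos: [0.4543, 0.0924, 0.0222]
ee_rot: [0.0, 0.708, 0.706, 0.002]
force: [0.4, -0.4, 0.2]
width: 0.0839
grip_force: 0.0
t: 2.6
tool_pos: [0.453, 0.0916, 0.0201]
ee_rot: [-0.0, 0.709, 0.706, 0.0]
force: [-1.1, 0.4, -0.1]
width: 0.0444
grip_force: 0.3
t: 3.18
tool_pos: [0.4541, 0.0922, 0.1819]
ee_rot: [0.0, 0.708, 0.706, 0.002]
force: [-0.1, 0.6, -1.2]
width: 0.0009
grip_force: 0.0
```

Run:
```python
from plant import monitor, read_camera
from h import *
a=[]
for n in ['top','side']:
    c=read_camera(n); im=c['color'][:,:,::-1].copy(); cv2.imwrite(f'pics/{n}1.png',im)
    x0,y0=(220,150) if n=='top' else (300,180)
    for b in blobs(im[y0:y0+80,x0:x0+160],(5,150,120),(35,255,255)): print(n,b[0][0]+x0,b[0][1]+y0,b[1])
    a.append(cv2.resize(im[150:250,220:380],None,fx=4,fy=4)[:290])
c=read_camera('wrist');w=c['color'][:,:,::-1]
np.savez('wrist.npz',K=[c['fx'],c['fy'],c['cx'],c['cy']],E=c['extrinsics'])
print(monitor.get_obs()['t'])
cv2.imwrite('pics/c1.png',np.vstack([np.hstack([cv2.resize(x,(400,200)) for x in a]),cv2.resize(w,(600,375))[:, :].copy() if 0 else cv2.copyMakeBorder(cv2.resize(w,(600,375)),0,0,0,200,0)]))
```

```text
top 240.6 203.0 [12, 39, 18, 27, 323]
top 356.6 201.1 [125, 42, 25, 20, 354]
side 319.8 198.9 [0, 5, 49, 34, 798]
side 371.9 235.7 [25, 8, 75, 72, 2450]
side 319.5 219.4 [12, 32, 16, 16, 214]
side 300.4 241.0 [0, 55, 2, 13, 22]
3.3333
```

View pics/c1.png

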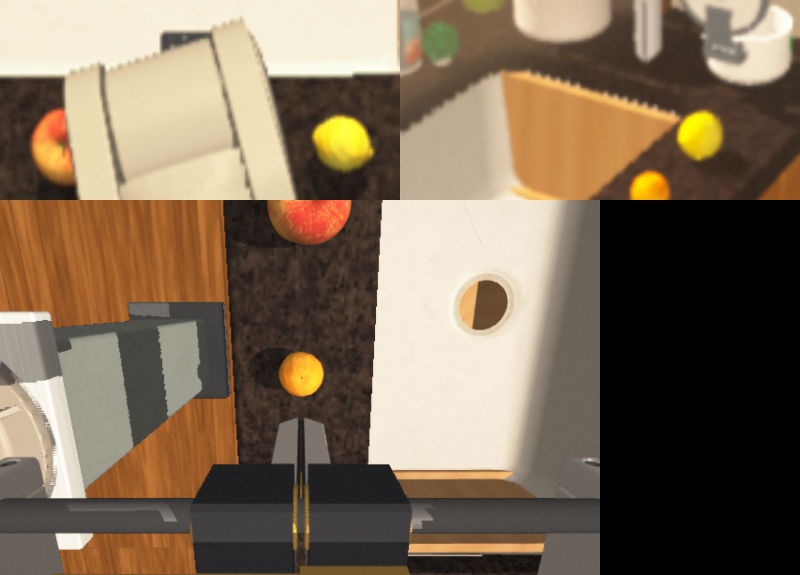

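The wrist view shows the mandarin still upright at about (322,186) and in line with the fingers, so I lifted before the grip built up. I'll check its position and grasp again.

```bash
python3 -c "
from h import *
print(ray('wrist',322,186,.022))"
python3 -m inch '[[0,0,0,0,0,0,-1],[0,0,0,0,0,0,-1],[0,0,0,0,0,0,-1],[0,0,0,0,0,0,-1],[0,0,0,0,0,0,-1],[0,0,0,0,0,0,-1],[0,0,0,0,0,0,-1],[0,0,0,0,0,0,-1]]'
```

```text
[0.45384765 0.09059575 0.022     ]
t: 4.0
tool_pos: [0.4529, 0.0915, 0.1799]
ee_rot: [-0.0, 0.709, 0.706, -0.0]
force: [0.2, -0.5, -0.1]
width: 0.0504
grip_force: 0.0
```

```bash
python3 -m inch '[[0,0,-0.05,0,0,0,-1],[0,0,-0.1,0,0,0,-1],[0,0,-0.1,0,0,0,-1],[0,0,-0.1,0,0,0,-1],[0,0,-0.1,0,0,0,-1],[0,0,-0.1,0,0,0,-1],[0,0,-0.1,0,0,0,-1],[0,0,-0.1,0,0,0,-1]]'
python3 -m inch '[[0,0,-0.1,0,0,0,-1],[0,0,-0.2,0,0,0,-1],[0,0,-0.25,0,0,0,-1],[0,0,-0.3,0,0,0,-1],[0,0,-0.3,0,0,0,-1],[0,0,-0.3,0,0,0,0],[0,0,-0.3,0,0,0,1],[0,0,-0.3,0,0,0,1]]' 12
python3 -m inch '[[0,0,0,0,0,0,1],[0,0,0,0,0,0,1],[0,0,0,0,0,0,1],[0,0,0,0,0,0,1],[0,0,0,0,0,0,1],[0,0,0,0,0,0,1],[0,0,0,0,0,0,1],[0,0,0,0,0,0,1]]'
python3 -m inch '[[0,0,0,0,0,0,1],[0,0,0,0,0,0,1],[0,0,0,0,0,0,1],[0,0,0,0,0,0,1]]'
```

```text
t: 4.67
tool_pos: [0.4533, 0.0917, 0.1406]
ee_rot: [0.0, 0.708, 0.706, 0.001]
force: [0.1, -0.2, -0.1]
width: 0.0936
grip_force: 0.0
t: 5.33
tool_pos: [0.4539, 0.0919, 0.0213]
ee_rot: [0.0, 0.709, 0.706, 0.001]
force: [0.5, -1.2, 0.7]
width: 0.0775
grip_force: 0.0
t: 6.0
tool_pos: [0.4531, 0.0916, 0.02]
ee_rot: [-0.0, 0.709, 0.706, 0.0]
force: [-0.2, 0.6, 2.6]
width: 0.0409
grip_force: 11.4
t: 6.33
tool_pos: [0.453, 0.0916, 0.02]
ee_rot: [0.0, 0.709, 0.706, 0.0]
force: [0.4, -0.2, 2.8]
width: 0.0405
grip_force: 11.4
```

```bash
python3 -m inch '[[0,0,0.02,0,0,0,1],[0,0,0.04,0,0,0,1],[0,0,0.06,0,0,0,1],[0,0,0.08,0,0,0,1],[0,0,0.1,0,0,0,1],[0,0,0.1,0,0,0,1]]'
python3 - <<'E'
from plant import read_camera
from h import *
cv2.imwrite('pics/w2.png',read_camera('wrist')['color'][:,:,::-1])
E
```

```text
t: 6.83
tool_pos: [0.4538, 0.0919, 0.0617]
ee_rot: [0.0, 0.708, 0.706, 0.001]
force: [1.4, 0.5, -0.2]
width: 0.0411
grip_force: 11.1
```

View pics/w2.png

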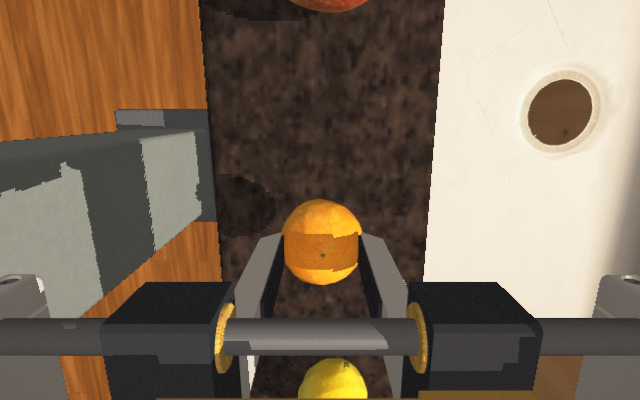

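The mandarin is held squarely between the pads, at about (321,245). I'll carry it over the lid.

```bash
python3 -m inch '[[0,0,0.6,0,0,0,1],[0,0,0.6,0,0,0,1],[0,0,0.6,0,0,0,1],[0.1,-0.1,0.6,0,0,0,1],[0.16,-0.2,0.6,0,0,0,1],[0.16,-0.25,0.6,0,0,0,1],[0.16,-0.3,0.6,0,0,0,1],[0.16,-0.3,0.6,0,0,0,1]]'
python3 -m inch '[[0,-0.73,0,0,0,0,1],[0,-0.73,0,0,0,0,1],[0,-0.73,0,0,0,0,1],[0,-0.73,0,0,0,0,1],[0,-0.73,0,0,0,0,1],[0,-0.73,0,0,0,0,1],[0,-0.73,0,0,0,0,1],[0,-0.73,0,0,0,0,1]]'
python3 - <<'E'
from plant import read_camera,monitor
from h import *
c=read_camera('wrist');cv2.imwrite('pics/w3.png',c['color'][:,:,::-1])
np.savez('wrist.npz',K=[c['fx'],c['fy'],c['cx'],c['cy']],E=c['extrinsics'])
print(monitor.get_obs()['grip_force'],proj('wrist',[[.5181,-.312,.075],[.5181+.066,-.312,.075],[.5181-.066,-.312,.075]]))
E
```

```text
t: 7.55
tool_pos: [0.5185, -0.0326, 0.3024]
ee_rot: [0.001, 0.709, 0.705, 0.001]
force: [-0.0, -0.8, -0.7]
width: 0.0408
grip_force: 11.1
t: 8.22
tool_pos: [0.5139, -0.3289, 0.2996]
ee_rot: [0.001, 0.712, 0.703, -0.002]
force: [-1.3, 0.3, -0.9]
width: 0.0406
grip_force: 11.1
11.133376231882721 [[324.11808769 159.57742711]
 [378.31355058 158.88763994]
 [269.98136483 160.26646666]]
```

View pics/w3.png

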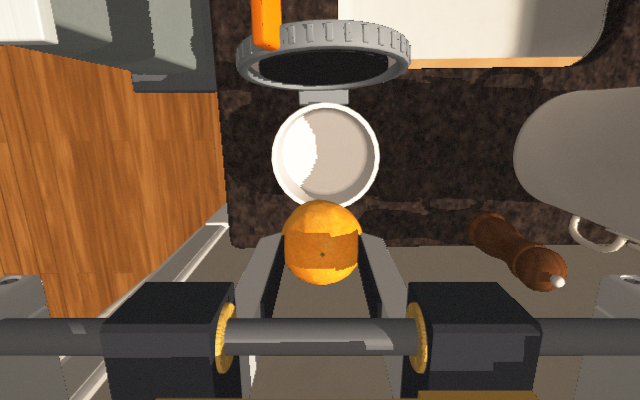

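The wrist view puts the rim centre at about (326,155) with a radius of 54 px. That makes the keeper centre about (0.520,-0.307), with yaw of roughly 0.04. Lowering and releasing.

```bash
python3 -m inch '[[0.007,0.02,-0.1,0,0,0,1],[0.007,0.02,-0.2,0,0,0,1],[0.007,0.02,-0.3,0,0,0,1],[0.007,0.02,-0.4,0,0,0,1],[0.007,0.02,-0.5,0,0,0,1],[0.007,0.02,-0.56,0,0,0,1],[0.007,0.02,-0.61,0,0,0,1],[0.007,0.02,-0.61,0,0,0,1]]'
python3 -m inch '[[0,0,0,0,0,0,1],[0,0,0,0,0,0,0.2],[0,0,0,0,0,0,-0.15],[0,0,0,0,0,0,-0.2],[0,0,0,0,0,0,-0.2],[0,0,0,0,0,0,-0.2],[0,0,0,0,0,0,-0.2],[0,0,0,0,0,0,-0.2]]'
```

```text
t: 8.93
tool_pos: [0.518, -0.31, 0.052]
ee_rot: [-0.003, 0.708, 0.706, -0.001]
force: [-1.0, 0.4, -2.0]
width: 0.0406
grip_force: 11.1
t: 9.6
tool_pos: [0.5199, -0.3125, 0.0562]
ee_rot: [0.0, 0.708, 0.706, 0.0]
force: [0.2, -0.1, 0.1]
width: 0.0564
grip_force: 0.0
```

```bash
python3 -m inch '[[0,0,0.1,0,0,0,-0.2],[0,0,0.2,0,0,0,-0.2],[0,0,0.3,0,0,0,-0.2],[0,0,0.4,0,0,0,0.5],[0,0,0.5,0,0,0,1],[0,0,0.61,0,0,0,1],[0,0,0.61,0,0,0,1],[0,0,0.61,0,0,0,1]]'
python3 - <<'E'
from plant import read_camera,monitor
from h import *
c=read_camera('wrist');im=c['color'][:,:,::-1].copy();cv2.imwrite('pics/w4.png',im)
np.savez('wrist.npz',K=[c['fx'],c['fy'],c['cx'],c['cy']],E=c['extrinsics'])
for b in blobs(im[:300],(5,150,100),(30,255,255),40): print(b, ray('wrist',*b[0],.034).round(4))
E
```

```text
t: 10.27
tool_pos: [0.5206, -0.3131, 0.3024]
ee_rot: [0.002, 0.708, 0.706, 0.001]
force: [0.3, -0.4, -1.1]
width: 0.0264
grip_force: 0.0
([258.7, 40.1], [244, 6, 31, 69, 1810]) [ 0.4459 -0.1534  0.034 ]
([97.9, 177.3], [0, 55, 221, 245, 43346]) [ 0.219  -0.3243  0.034 ]
([321.3, 168.0], [304, 150, 36, 37, 999]) [ 0.5227 -0.3129  0.034 ]
([544.2, 280.4], [532, 268, 22, 26, 325]) [ 0.853  -0.4825  0.034 ]
```

The mandarin is in the keeper at about (0.523,-0.313). Next I'll go behind the lid and work out the closing arc.

```bash
python3 -m inch '[[0.04,0.39,0.02,0,0,0,1],[0.04,0.39,0.02,0,0,0,1],[0.04,0.39,0.02,0,0,0,1],[0.04,0.39,0.02,0,0,0,1],[0.04,0.39,0.02,0,0,0,1],[0.04,0.39,-0.1,0,0,0,1],[0.04,0.39,-0.22,0,0,0,1],[0.04,0.39,-0.22,0,0,0,1]]'
python3 - <<'E'
from plant import monitor
from h import *
o=monitor.get_obs(); p=o['tool_pos']; print(p,o['width'])
yh,zh,d=-.221,.078,.115
for k,th in enumerate(np.r_[np.linspace(1.75,0,23),-.03]):
    y=yh-d*np.cos(th)+(.006+.008*np.sin(th))*np.sin(th); z=zh+d*np.sin(th)+(.006+.008*np.sin(th))*np.cos(th)+.014
    print(k,round(th,2),round(y,4),round(z,4),'rel',((y-p[1])/.4).round(3),((z-p[2])/.4).round(3))
E
```

```text
t: 10.98
tool_pos: [0.5326, -0.1552, 0.2062]
ee_rot: [-0.003, 0.708, 0.706, -0.002]
force: [-0.5, 1.0, -0.4]
width: 0.0005
grip_force: 0.0
[ 0.53263433 -0.15515615  0.20622432] 0.0004743166225582431
0 1.75 -0.1869 0.2027 rel -0.079 -0.009
1 1.67 -0.1957 0.205 rel -0.101 -0.003
2 1.59 -0.2047 0.2067 rel -0.124 0.001
3 1.51 -0.2139 0.2076 rel -0.147 0.004
4 1.43 -0.2231 0.2078 rel -0.17 0.004
5 1.35 -0.2324 0.2073 rel -0.193 0.003
6 1.27 -0.2417 0.2059 rel -0.216 -0.001
7 1.19 -0.2509 0.2039 rel -0.239 -0.006
8 1.11 -0.2599 0.201 rel -0.262 -0.013
9 1.03 -0.2687 0.1974 rel -0.284 -0.022
10 0.95 -0.2772 0.1931 rel -0.305 -0.033
11 0.88 -0.2854 0.188 rel -0.326 -0.045
12 0.8 -0.2931 0.1823 rel -0.345 -0.06
13 0.72 -0.3004 0.176 rel -0.363 -0.076
14 0.64 -0.3071 0.169 rel -0.38 -0.093
15 0.56 -0.3132 0.1615 rel -0.395 -0.112
16 0.48 -0.3187 0.1534 rel -0.409 -0.132
17 0.4 -0.3235 0.1449 rel -0.421 -0.153
18 0.32 -0.3276 0.1361 rel -0.431 -0.175
19 0.24 -0.3309 0.1269 rel -0.439 -0.198
20 0.16 -0.3334 0.1174 rel -0.446 -0.222
21 0.08 -0.3351 0.1078 rel -0.45 -0.246
22 0.0 -0.336 0.098 rel -0.452 -0.271
23 -0.03 -0.3361 0.0943 rel -0.452 -0.28
```

```bash
python3 -m inch '[[0,-0.098,-0.017,0,0,0,1],[0,-0.121,-0.013,0,0,0,1],[0,-0.144,-0.01,0,0,0,1],[0,-0.167,-0.01,0,0,0,1],[0,-0.19,-0.011,0,0,0,1],[0,-0.213,-0.015,0,0,0,1],[0,-0.236,-0.02,0,0,0,1],[0,-0.259,-0.027,0,0,0,1]]'
python3 -m inch '[[0,-0.022,-0.009,0,0,0,1],[0,-0.043,-0.02,0,0,0,1],[0,-0.064,-0.032,0,0,0,1],[0,-0.083,-0.047,0,0,0,1],[0,-0.101,-0.063,0,0,0,1],[0,-0.118,-0.08,0,0,0,1],[0,-0.133,-0.099,0,0,0,1],[0,-0.147,-0.119,0,0,0,1]]'
python3 -m inch '[[0,-0.012,-0.021,0,0,0,1],[0,-0.022,-0.043,0,0,0,1],[0,-0.03,-0.066,0,0,0,1],[0,-0.037,-0.09,0,0,0,1],[0,-0.041,-0.114,0,0,0,1],[0,-0.043,-0.139,0,0,0,1],[0,-0.043,-0.145,0,0,0,1],[0,-0.043,-0.145,0,0,0,1]]'
```

```text
t: 11.65
tool_pos: [0.5362, -0.2607, 0.2014]
ee_rot: [0.0, 0.708, 0.706, 0.0]
force: [0.8, 1.7, 1.4]
width: 0.0005
grip_force: 1.0
t: 12.32
tool_pos: [0.5356, -0.3196, 0.1527]
ee_rot: [-0.0, 0.709, 0.706, -0.0]
force: [0.3, 0.3, 2.5]
width: 0.0005
grip_force: 0.9
t: 12.98
tool_pos: [0.5353, -0.3356, 0.0945]
ee_rot: [-0.001, 0.708, 0.706, -0.0]
force: [0.0, 0.0, 0.8]
width: 0.0001
grip_force: 0.0
```

```bash
python3 -m inch '[[0,0,-0.005,0,0,0,1],[0,0,-0.01,0,0,0,1],[0,0,-0.012,0,0,0,1],[0,0,-0.012,0,0,0,1]]'
python3 - <<'E'
from plant import read_camera,monitor
from h import *
print(monitor.get_obs()['force'])
c=read_camera('side');im=c['color'][:,:,::-1].copy();cv2.imwrite('pics/s5.png',im)
cv2.imwrite('pics/s5c.png',cv2.resize(im[100:200,290:420],None,fx=6,fy=6,interpolation=cv2.INTER_CUBIC))
E
```

```text
t: 13.32
tool_pos: [0.5359, -0.336, 0.0909]
ee_rot: [0.0, 0.708, 0.706, 0.0]
force: [0.6, -1.8, 0.2]
width: 0.0005
grip_force: 0.3
[ 0.64641407 -1.80325852  0.24933429]
```

View pics/s5c.png

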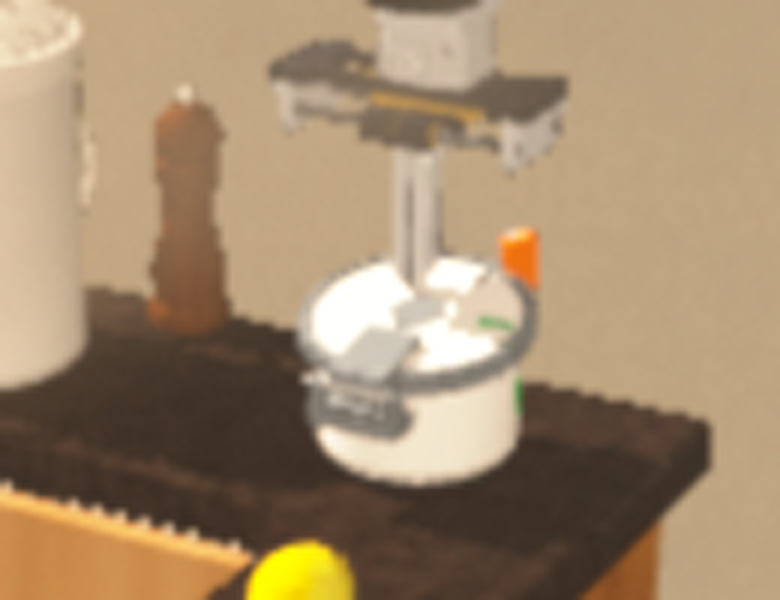

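The lid looks nearly shut, with the fingers on it, the tab at about (520,258) in the crop and the green line at (495,323). I'll press on until the stop shows up in the force.

```bash
python3 -m inch '[[0,0,-0.005,0,0,0,1],[0,0,-0.01,0,0,0,1],[0,0,-0.01,0,0,0,1],[0,0,-0.01,0,0,0,1]]'
python3 -m inch '[[0,0,-0.005,0,0,0,1],[0,0,-0.01,0,0,0,1],[0,0,-0.01,0,0,0,1],[0,0,-0.01,0,0,0,1]]'
```

```text
t: 13.7
tool_pos: [0.5357, -0.3359, 0.0866]
ee_rot: [-0.0, 0.708, 0.706, -0.0]
force: [-0.6, 0.4, 0.5]
width: 0.0006
grip_force: 0.1
t: 14.03
tool_pos: [0.5356, -0.336, 0.0826]
ee_rot: [-0.0, 0.709, 0.706, -0.0]
force: [-0.9, -0.5, -0.8]
width: 0.0005
grip_force: 0.0
```

Run:
```python
from plant import read_camera,monitor
from h import *
f=lambda P:((proj('side',P)-(290,100)+.4)*6).round(0).tolist()
print('tip',f([.5359,-.336,.077]),'lidc',f([.520,-.307,.084]),'tabtop',f(np.array([.520,-.307,.110])+.08*np.r_[np.cos(4.2),np.sin(4.2),0]))
print(env:=monitor.get_obs()['tool_pos'],monitor.get_obs()['force'])
c=read_camera('side');im=c['color'][:,:,::-1].copy();w=read_camera('wrist')
np.savez('wrist.npz',K=[w['fx'],w['fy'],w['cx'],w['cy']],E=w['extrinsics'])
a=cv2.resize(im[130:190,330:400],(560,480),interpolation=cv2.INTER_CUBIC)[:300]
cv2.imwrite('pics/w6.png',np.vstack([a,cv2.resize(w['color'][:,:,::-1],(480,300))][0:1]+[cv2.copyMakeBorder(cv2.resize(w['color'][:,:,::-1],(480,300)),0,0,0,80,0)]))
```

```text
tip [[412.0, 326.0]] lidc [[414.0, 336.0]] tabtop [[520.0, 273.0]]
[ 0.53562969 -0.33596366  0.08256062] [-0.88450559 -0.46994063 -0.83943368]
```

View pics/w6.png

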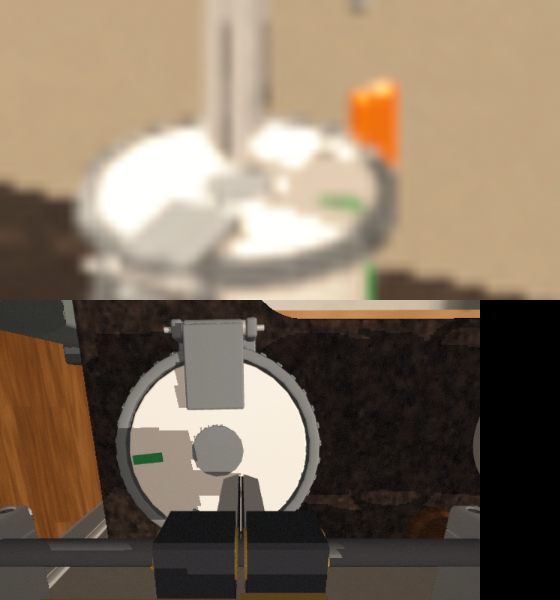

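Run:
```python
from plant import monitor,env
from h import *
p=monitor.get_obs()['tool_pos']; print(env.tip_reach)
f=lambda P:((proj('wrist',P))*.75+(0,300)).round(0).tolist()
for dz in (-.014,0,.02): print(dz,f(p+[0,0.008,dz]),f(p+[0,-.008,dz]))
for z in (.084,.094): print('lid',z,f([.520,-.307,z]), 'R ends',f([.520-.0755,-.307,z]),f([.520+.0755,-.307,z]))
K,E=cam('wrist');print('cam',(-E[:3,:3].T@E[:3,3]).round(3))
g=lambda P:((proj('side',P)-(330,130)+.4)*8).round(0).tolist()
for dz in (-.014,0,.02): print('side',g(p+[0,0,dz]))
for P in ([.52,-.307,.084],[.52-.065,-.307,.086],[.52+.0755,-.307,.086],[.52,-.3825,.086]):print(g(P))
# lid centre from hub pixel
print(ray('wrist',218/.75,150/.75,.084), ray('wrist',[215/.75][0],(322-300)/.75,.090))
```

```text
0.014
-0.014 [[241.0, 464.0]] [[241.0, 482.0]]
0 [[241.0, 470.0]] [[241.0, 489.0]]
0.02 [[241.0, 479.0]] [[241.0, 499.0]]
lid 0.084 [[220.0, 444.0]] R ends [[122.0, 445.0]] [[319.0, 444.0]]
lid 0.094 [[219.0, 448.0]] R ends [[115.0, 448.0]] [[323.0, 447.0]]
cam [ 0.536 -0.263  0.276]
side [[230.0, 211.0]]
side [[230.0, 184.0]]
side [[231.0, 145.0]]
[[232.0, 208.0]]
[[357.0, 231.0]]
[[92.0, 174.0]]
[[303.0, 151.0]]
[ 0.51825672 -0.31139708  0.084     ] [ 0.5190804  -0.22269073  0.09      ]
```

Compared with the earlier crop, the lid hub, the tab and the fingertips all dropped about 2 px. So the lid is following the fingers and isn't shut yet; the hub is still about 3 px high. I'll keep pressing.

```bash
python3 -m inch '[[0,0,-0.005,0,0,0,1],[0,0,-0.01,0,0,0,1],[0,0,-0.01,0,0,0,1],[0,0,-0.01,0,0,0,1]]'
python3 -m inch '[[0,0,-0.005,0,0,0,1],[0,0,-0.01,0,0,0,1],[0,0,-0.01,0,0,0,1],[0,0,-0.01,0,0,0,1]]'
python3 - <<'E'
from plant import read_camera
from h import *
for n in ('side','top'):
    im=read_camera(n)['color'][:,:,::-1].copy();cv2.imwrite(f'pics/{n}7.png',im)
im=cv2.imread('pics/side7.png')
for f in ('s5','side7'):
  im=cv2.imread(f'pics/{f}.png')
  print(f,blobs(im[130:160,360:390],(3,150,120),(25,255,255),5),blobs(im[140:180,360:390],(40,60,40),(85,255,255),4))
E
```

```text
t: 14.47
tool_pos: [0.5357, -0.336, 0.0786]
ee_rot: [-0.0, 0.709, 0.706, -0.0]
force: [-0.5, 0.2, -0.9]
width: 0.0007
grip_force: 0.0
t: 14.8
tool_pos: [0.5357, -0.336, 0.0746]
ee_rot: [-0.0, 0.709, 0.706, -0.0]
force: [0.4, -0.1, 0.2]
width: 0.0004
grip_force: 0.0
s5 [([16.9, 12.5], [14, 8, 6, 10, 45])] [([16.0, 25.5], [16, 23, 1, 6, 6])]
side7 [([16.7, 17.2], [14, 14, 6, 9, 43])] [([16.0, 25.5], [16, 23, 1, 6, 6])]
```

```bash
python3 -m inch '[[0,0,-0.005,0,0,0,1],[0,0,-0.01,0,0,0,1],[0,0,-0.01,0,0,0,1],[0,0,-0.01,0,0,0,1]]'
python3 -m inch '[[0,0,-0.005,0,0,0,1],[0,0,-0.01,0,0,0,1],[0,0,-0.01,0,0,0,1],[0,0,-0.01,0,0,0,1]]'
python3 - <<'E'
from plant import read_camera
from h import *
im=read_camera('side')['color'][:,:,::-1].copy();cv2.imwrite('pics/side8.png',im)
print(blobs(im[130:160,360:390],(3,150,120),(25,255,255),5))
for c in ([.520,-.307],[.518,-.311]):
  for th in (0,.05,.1,.2):
    H=np.array([0,.086,.078]);a=np.radians(185)+.967
    P=H+R.from_euler('x',-th).apply(np.array([.08*np.cos(a),.08*np.sin(a),.100])-H)
    print(c,th,proj('side',P+[*c,0])-(360,130))
E
```

```text
t: 15.23
tool_pos: [0.5359, -0.3363, 0.0708]
ee_rot: [0.0, 0.709, 0.706, 0.0]
force: [0.4, -0.3, 2.7]
width: 0.0005
grip_force: 1.5
t: 15.57
tool_pos: [0.5362, -0.3365, 0.0697]
ee_rot: [0.0, 0.709, 0.706, 0.001]
force: [-13.9, 11.6, 54.3]
width: 0.0007
grip_force: 26.9
[([16.8, 18.2], [14, 14, 6, 10, 44])]
[0.52, -0.307] 0 [[16.18920208 17.54075213]]
[0.52, -0.307] 0.05 [[16.12000856 15.7632784 ]]
[0.52, -0.307] 0.1 [[16.00601532 14.02853418]]
[0.52, -0.307] 0.2 [[15.64336606 10.70318006]]
[0.518, -0.311] 0 [[17.11381023 17.29458936]]
[0.518, -0.311] 0.05 [[17.04681111 15.51846483]]
[0.518, -0.311] 0.1 [[16.93519326 13.7849978 ]]
[0.518, -0.311] 0.2 [[16.57782419 10.46197047]]
```

The lid is on its stop, with force rising to 54 N. I'll back off, rise, and measure the tab with the wrist camera.

```bash
python3 -m inch '[[0,0,0.05,0,0,0,1],[0,0,0.15,0,0,0,1],[-0.05,-0.1,0.25,0,0,0,0],[-0.08,-0.15,0.35,0,0,0,0],[-0.08,-0.15,0.45,0,0,0,0],[-0.08,-0.15,0.45,0,0,0,0],[-0.08,-0.15,0.45,0,0,0,0],[-0.08,-0.15,0.45,0,0,0,0]]' 10
python3 - <<'E'
from plant import read_camera,monitor
from h import *
for n in ('wrist','side','top'):
    c=read_camera(n);im=c['color'][:,:,::-1].copy();cv2.imwrite(f'pics/{n}9.png',im)
    if n=='wrist': np.savez('wrist.npz',K=[c['fx'],c['fy'],c['cx'],c['cy']],E=c['extrinsics'])
o=monitor.get_obs();print(o['t'],o['tool_pos'],o['width'],o['force'])
im=cv2.imread('pics/wrist9.png')
for b in blobs(im,(3,170,120),(22,255,255),30): print('or',b)
for b in blobs(im,(40,80,30),(85,255,255),15): print('gr',b,ray('wrist',*b[0],.084))
E
```

```text
t: 16.28
tool_pos: [0.5039, -0.3964, 0.2475]
ee_rot: [0.001, 0.709, 0.706, 0.001]
force: [-0.8, 0.4, -1.4]
width: 0.0366
grip_force: 0.0
16.4333 [ 0.5036803  -0.39522117  0.24548658] 0.04636131141208351 [-0.03585442 -0.43349055 -0.69735268]
or ([91.6, 149.5], [0, 3, 220, 298, 38609])
or ([298.6, 172.2], [289, 160, 19, 26, 236])
or ([2.5, 261.9], [0, 239, 9, 38, 177])
or ([231.1, 323.0], [224, 303, 16, 45, 250])
gr ([283.2, 105.2], [273, 101, 22, 9, 146]) [ 0.4671183  -0.31600756  0.084     ]
```

View pics/wrist9.png

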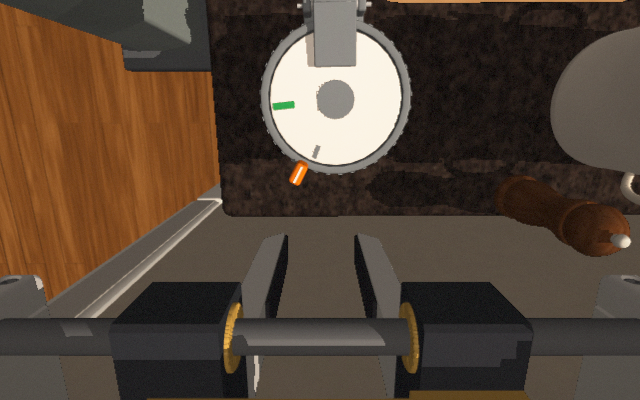

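The wrist view shows the lid shut, with the hub at (335,99), the green line at (283,105) and the tab at (299,172). I'll compute the tab arc.

Run:
```python
from h import *
im=cv2.imread('pics/wrist9.png')
hsv=cv2.cvtColor(im,cv2.COLOR_BGR2HSV)
# hub: grey circle near (335,98)
m=cv2.inRange(hsv,(0,0,170),(180,60,255)); m[:,:240]=0;m[:,430:]=0;m[190:]=0
n,l,s,c=cv2.connectedComponentsWithStats(m);i=1+s[1:,4].argmax()
(cx,cy),r=cv2.minEnclosingCircle(cv2.findContours((l==i).astype('uint8'),0,2)[0][0]);print('disc',cx,cy,r,s[i])
g=cv2.inRange(hsv,(0,0,60),(180,60,160));g[:75]=0;g[125:]=0;g[:,:305]=0;g[:,365:]=0
n,l,s,c=cv2.connectedComponentsWithStats(g);i=1+s[1:,4].argmax();print('hub',c[i],s[i])
for q in ((cx,cy),c[i]):
  C=ray('wrist',*q,.084);G=ray('wrist',283.2,105.2,.084)-C;T=ray('wrist',298.6,172.2,.108)-C
  ag,at=np.arctan2(G[1],G[0]),np.arctan2(T[1],T[0]);print('C',C,'green',np.degrees(ag)%360,np.hypot(*G[:2]),'tab',np.degrees(at)%360,np.hypot(*T[:2]),'q',1.1-((at-ag)%6.283))
```

```text
disc 335.42529296875 96.24282836914062 68.0938491821289 [  270    32   131   133 11052]
hub [335.04219031  98.86624776] [ 317   80   37   39 1114]
C [ 0.51928871 -0.30765049  0.084     ] green 189.10076925861324 0.05283551862940596 tab 243.03269895098782 0.08082454211193815 q 0.1587102549139714
C [ 0.51892402 -0.31014766  0.084     ] green 186.45346867717996 0.0521360834935663 tab 242.4429241126561 0.07843768381450275 q 0.12279965625230593
```

```bash
python3 -m inch '[[-0.059,0.027,0,0,0,-0.92,0],[-0.059,0.027,0,0,0,-0.92,0],[-0.059,0.027,0,0,0,-0.92,0],[-0.059,0.027,-0.05,0,0,-0.92,0],[-0.059,0.027,-0.1,0,0,-0.92,0],[-0.059,0.027,-0.2,0,0,-0.92,0],[-0.059,0.027,-0.25,0,0,-0.92,0],[-0.059,0.027,-0.25,0,0,-0.92,0]]'
python3 -m inch '[[0,0,-0.05,0,0,0,0],[0,0,-0.1,0,0,0,0],[0,0,-0.15,0,0,0,0],[0,0,-0.15,0,0,0,0],[0,0,-0.15,0,0,0,0],[0,0,-0.15,0,0,0,0]]'
python3 -c "
from plant import monitor
o=monitor.get_obs();print(o['tool_pos'],o['ee_rot'],o['width'],o['force'])"
```

```text
t: 17.1
tool_pos: [0.4782, -0.3829, 0.1418]
ee_rot: [-0.003, 0.856, 0.517, -0.002]
force: [-0.5, -0.5, -0.8]
width: 0.047
grip_force: 0.0
t: 17.6
tool_pos: [0.4806, -0.3858, 0.0882]
ee_rot: [0.0, 0.856, 0.516, 0.0]
force: [-0.2, 0.0, -0.1]
width: 0.0471
grip_force: 0.0
[ 0.48056801 -0.38584359  0.08820061] [4.72296270e-04 8.56418636e-01 5.16281785e-01 1.26393619e-04] 0.04708110383553584 [-0.24944956  0.01859491 -0.12806076]
```

```bash
python3 -m inch '[[0,0,0,0,0,0,1],[0,0,0,0,0,0,1],[0,0,0,0,0,0,1],[0,0,0,0,0,0,1],[0,0,0,0,0,0,1],[0,0,0,0,0,0,1],[0,0,0,0,0,0,1],[0,0,0,0,0,0,1]]' 8
python3 - <<'E'
from plant import monitor
from h import *
p=monitor.get_obs()['tool_pos'];print(p)
C=np.array([.519,-.310]);d=p[:2]-C;r=np.hypot(*d);a0=np.arctan2(*d[::-1]);print(r,np.degrees(a0)%360)
for k in range(0,57,4):
    a=a0-np.radians(k); print(k,((C+r*np.array([np.cos(a),np.sin(a)])-p[:2])/.4).round(3), round(-k/30,3))
E
```

```text
t: 18.27
tool_pos: [0.4801, -0.3852, 0.0868]
ee_rot: [-0.0, 0.856, 0.516, 0.0]
force: [-0.1, 1.7, 3.6]
width: 0.0123
grip_force: 8.0
[ 0.48011424 -0.38523674  0.0868478 ]
0.08469161364246831 242.66803126299394
0 [0. 0.] 0.0
4 [-0.013  0.007] -0.133
8 [-0.025  0.015] -0.267
12 [-0.037  0.024] -0.4
16 [-0.048  0.034] -0.533
20 [-0.058  0.045] -0.667
24 [-0.068  0.056] -0.8
28 [-0.077  0.068] -0.933
32 [-0.085  0.08 ] -1.067
36 [-0.092  0.093] -1.2
40 [-0.098  0.106] -1.333
44 [-0.103  0.12 ] -1.467
48 [-0.108  0.134] -1.6
52 [-0.111  0.149] -1.733
56 [-0.113  0.164] -1.867
```

```bash
python3 -m inch '[[-0.013,0.007,0,0,0,-0.133,1],[-0.025,0.015,0,0,0,-0.267,1],[-0.037,0.024,0,0,0,-0.4,1],[-0.048,0.034,0,0,0,-0.533,1],[-0.058,0.045,0,0,0,-0.667,1],[-0.068,0.056,0,0,0,-0.8,1],[-0.077,0.068,0,0,0,-0.933,1],[-0.077,0.068,0,0,0,-0.933,1]]'
python3 -m inch '[[-0.008,0.012,0,0,0,-0.133,1],[-0.015,0.025,0,0,0,-0.267,1],[-0.021,0.038,0,0,0,-0.4,1],[-0.026,0.052,0,0,0,-0.533,1],[-0.031,0.066,0,0,0,-0.667,1],[-0.034,0.081,0,0,0,-0.8,1],[-0.036,0.096,0,0,0,-0.933,1],[-0.036,0.096,0,0,0,-0.933,1]]'
python3 -m inch '[[0,0,0,0,0,0,1],[0,0,0,0,0,0,1]]'
```

```text
t: 18.93
tool_pos: [0.4491, -0.3576, 0.0868]
ee_rot: [-0.0, 0.956, 0.292, -0.0]
force: [-0.4, 0.7, 4.6]
width: 0.0121
grip_force: 8.0
t: 19.6
tool_pos: [0.4352, -0.3192, 0.0867]
ee_rot: [0.0, 0.999, 0.054, -0.0]
force: [0.6, 1.4, 6.9]
width: 0.0123
grip_force: 8.0
t: 19.77
tool_pos: [0.4353, -0.3197, 0.0868]
ee_rot: [-0.0, 0.998, 0.056, 0.0]
force: [1.3, 2.4, 3.9]
width: 0.0122
grip_force: 8.0
```

```bash
python3 -m inch '[[0,0,0,0,0,0,0.2],[0,0,0,0,0,0,0],[0,0,0,0,0,0,0],[0,0,0,0,0,0,0],[0,0,0,0,0,0,0],[0,0,0,0,0,0,0]]'
python3 -m inch '[[0,0,0.05,0,0,0,0],[0,0,0.12,0,0,0,0],[0,0,0.2,0,0,0,0],[0,0,0.3,0,0,0,0],[0,0,0.4,0,0,0,0],[0,0,0.4,0,0,0,0],[0,0,0.4,0,0,0,0],[0,0,0.4,0,0,0,0]]'
python3 - <<'E'
from plant import read_camera,monitor
from h import *
for n in ('wrist','side','top'):
    c=read_camera(n);im=c['color'][:,:,::-1].copy();cv2.imwrite(f'pics/{n}10.png',im)
    if n=='wrist': np.savez('wrist.npz',K=[c['fx'],c['fy'],c['cx'],c['cy']],E=c['extrinsics'])
o=monitor.get_obs();print(o['t'],o['tool_pos'],o['width'],o['force'])
im=cv2.imread('pics/wrist10.png');C=np.array([.519,-.310,.084]);print('C px',proj('wrist',C))
for b in blobs(im,(3,170,120),(22,255,255),30):
    P=ray('wrist',*b[0],.108)-C;print('or',b,P.round(4),np.degrees(np.arctan2(P[1],P[0]))%360,np.hypot(*P[:2]))
for b in blobs(im,(40,80,30),(85,255,255),15):
    P=ray('wrist',*b[0],.084)-C;print('gr',b,P.round(4),np.degrees(np.arctan2(P[1],P[0]))%360,np.hypot(*P[:2]))
hsv=cv2.cvtColor(im,cv2.COLOR_BGR2HSV)
m=cv2.inRange(hsv,(0,0,170),(180,60,255));n,l,s,c=cv2.connectedComponentsWithStats(m)
for i in range(1,n):
    if s[i][4]>5000:print('disc',c[i],s[i])
im=cv2.imread('pics/side10.png');print(blobs(im[130:200,330:400],(3,150,120),(25,255,255),5),blobs(im[130:200,330:400],(40,60,40),(85,255,255),4))
a=np.radians(186.5);print(proj('side',C+[.08*np.cos(a),.08*np.sin(a),.016])-(330,130))
E
```

```text
t: 20.27
tool_pos: [0.4349, -0.3197, 0.0868]
ee_rot: [-0.0, 0.999, 0.054, -0.0]
force: [0.3, -0.3, 0.6]
width: 0.0465
grip_force: 0.0
t: 20.93
tool_pos: [0.435, -0.3192, 0.2464]
ee_rot: [-0.0, 0.999, 0.054, 0.0]
force: [-0.2, -0.1, -0.8]
width: 0.047
grip_force: 0.0
21.0833 [ 0.43449547 -0.31928339  0.24572371] 0.04694894427859413 [-0.38448865 -0.31635203 -0.37624464]
C px [[320.80970196 101.05327289]]
or ([70.4, 127.6], [68, 118, 7, 19, 31]) [-0.0505  0.2327  0.024 ] 102.23633483575084 0.23815157478945007
or ([321.5, 182.4], [316, 171, 12, 25, 228]) [-0.077  -0.0091  0.024 ] 186.76125134097947 0.07758677992499216
or ([27.3, 188.2], [0, 185, 56, 7, 129]) [-0.1146  0.2795  0.024 ] 112.28867149173314 0.3020311848243461
or ([69.5, 242.3], [0, 188, 182, 121, 9706]) [-0.1678  0.2422  0.024 ] 124.71875019544949 0.29464947447853035
or ([132.6, 199.8], [69, 192, 113, 17, 323]) [-0.1151  0.1762  0.024 ] 123.15847287420142 0.2105007670403712
or ([321.9, 271.7], [268, 214, 113, 104, 6709]) [-0.1723 -0.02    0.024 ] 186.63349175927203 0.17341580061431
or ([288.1, 230.0], [277, 228, 30, 5, 76]) [
[... 426 characters left out ...]
-0.2282  0.0094  0.024 ] 177.63895549587357 0.22843616959590018
or ([203.5, 358.9], [199, 336, 11, 36, 148]) [-0.2941  0.1016  0.024 ] 160.94664800363344 0.31111566946833435
or ([345.1, 380.9], [172, 356, 383, 44, 7070]) [-0.306  -0.0617  0.024 ] 191.40686122918953 0.3122135938897182
gr ([321.1, 154.0], [318, 144, 7, 21, 139]) [-0.0522 -0.006   0.    ] 186.57627794053596 0.05249797814613444
disc [119.11193768  30.94652256] [    0     0   230    72 14249]
disc [328.11680291  96.2760218 ] [  261    30   126   136 11010]
[([49.7, 26.6], [47, 22, 6, 11, 59]), ([64.9, 65.1], [58, 58, 12, 12, 72]), ([11.5, 64.4], [0, 60, 19, 10, 51])] [([46.0, 36.0], [46, 34, 1, 5, 5])]
[[49.52062698 24.67237083]]
```

The tab is at 186.8° and the green line at 186.6°, the lid is down, and the arm is clear.

```bash
python3 -c "
from plant import ticket
print(ticket.hand_in())"
```

```text
the job is handed in; nothing more can be done
None
```

The job is handed in, though the hand-in returned no verdict: the mandarin is in the keeper, the lid is shut on its stop, and the collar tab is within about 0.2° of the green mark by the wrist camera; the lemon, apple and mug were not touched.

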